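# Push the piece box and tea caddy home on the shogi board

## Task

Tidy the shogi board by pushing only: first push the lidded piece box along the board into the inside corner of the low L-shaped cedar fence, until its long side lies flush against the long rail and its end against the short stop. Then push the round black tea caddy along the board until it stands against the same rail and touches the free end of the box, with the box still fully home. Do not lift or tip either one, leave the bell, the ash dish and the tea cup where they are, and finish with the hand clear.

Things in the scene. Friction and masses are not known exactly. Their poses are not given: they have to be found in the camera images.
- board: Thick kaya wood shogi board, 360 mm (its x) by 400 mm (its y), ruled with a grid, fixed, on four stubby legs. Its flat top is 100 mm above the work surface. Origin: centre of the footprint, at work surface height. Turned by up to about 0.1 rad from the robot's axes.
- fence: Low L-shaped cedar fence fixed on top of the board at its far left, 22 mm high, bars 12 mm thick. Origin: the inside corner, at board-top height. The long rail's inner face lies in the plane x = 0 of this frame and runs from the corner 290 mm towards -y; the short stop's inner face lies in the plane y = 0 and runs from the corner 50 mm towards -x. The open side (-x) faces the robot, +y is to the robot's left; turned by up to about 0.25 rad from the robot's axes.
- box: Lidded mulberry wood piece box, a plain cuboid 70 mm (its x) by 100 mm (its y) by 50 mm high, loose on the board, 0.25 to 0.5 kg, slides without tipping when pushed low. Origin: centre of the underside. z up, its +x side looks roughly away from the robot, towards the long rail (yaw differs by up to about 0.6 rad from the fence). Home: its centre 35 mm in -x and 50 mm in -y from the fence's origin, axes parallel to the fence's.
- caddy: Round black lacquer tea caddy, upright cylinder 60 mm in diameter and 62 mm high, loose on the board to the robot's right of the box, 0.1 to 0.2 kg. Origin: centre of the underside, z up. Home: its centre 30 mm in -x and 130 mm in -y from the fence's origin.
- bell: Small brass hand bell standing on the near left part of the board, 48 mm across and 65 mm high, loose; leave it alone. Origin: centre of the underside.
- dish: Ceramic ash dish, a bowl 96 mm across and 30 mm high, loose on the work surface beside the board (left or right); leave it alone. Origin: centre of the underside.
- cup: Earthenware tea cup 68 mm across and 70 mm high, loose on the work surface on the other side of the board from the dish; leave it alone. Origin: centre of the underside.
Mind the look-alikes: they are no part of the job. Leave any blue or green look-alike of the box alone. There is more than one size of the caddy; the one meant has the size given above.

How it is judged:
By the outcome, as a careful person would: the job done as asked, in the order asked, and still so for the second after the job is handed in, with the robot touching nothing.
It also fails if it takes over 67 s, if anything falls off the work surface, if the arm or the gripper's body presses on something with over 40 N, if the wrist force passes 120 N, or if a joint passes its speed limit or range.

## Robot

A 6-joint arm with a two-finger parallel gripper is mounted at the origin on the work surface. World frame = base frame: x ahead of the robot, y to its left, z up, the work surface at z = 0. Lengths are in m, angles in rad, forces in N, time in s.
With the tool pointing down it reaches from about 0.3 to 0.875 m from the base axis. Payload 4.2 kg.
Tool frame: the origin (TCP) lies at the very end of the fingers, on their centre line; the grasp point (between the pads) lies 19 mm behind it; z points along the fingers, y is the line along which they close (so a half turn about z gives the same grasp; the last joint's range is limited). The gripper opens to 85 mm and grips with 20 to 120 N. Pads are 22 mm wide; open, the fingers measure 114 mm over their backs; the gripper's body (76 mm by 85 mm) begins 54 mm behind the grasp point. The pads swing forward as they close: fully open they stand 13 mm farther back than shut.
Start: joints at [1.107, 0.32, 1.565, -0, 1.257, -0.02], TCP at [0.247, 0.519, 0.231] pointing down, gripper open.
Joint ranges: [-3.11, 3.11], [-0.84, 2.01], [0.21, 2.61], [-1.34, 4.49], [0.05, 2.63], [-2.56, 2.56]. Speed limits (rad/s): [2.57, 2.57, 3.14, 3.14, 3.14, 3.14].

## Interface

Orientations are given as a unit quaternion [x, y, z, w].
In Python, from rig import read_state, optics, ticket gives the robot as it stands. The module is installed in compiled form; this text tells all that it offers.
- The arm moves only by the tool play_rows, never from a script. Its argument "plan" is a list of rows, each a list of 4 numbers: the shift along the tool's x, y, z in mm, then the turn about the tool's z in degrees. A call has 1 to 12 rows; each row shifts and turns the commanded pose from where the row before left it, along the tool's axes as they then stand; what a row does not reach is not made up. A row lasts 1/10 s, in which the tool goes at most 50 mm and 8.59 degrees, less where a joint would pass 70% of its speed; a pose out of reach is approached as far as the arm can. A call with a gripper value outside its range is refused whole. "claw" is the opening, from 0 (shut) to 1 (fully open), set as the call begins (left out, the last holds). The fingers move at their own pace and stop on an object; "newtons" is the grip in N (left out, the last holds). Time passes only in rows, so rows that do not move let the fingers close. It gives the time, the measured TCP pose, the force, the opening and the grip force at its end, in the units of the state.
- read_state(): the state, without advancing time (a new reading comes with each control period).
- optics.grab_frame(name): name is "side" or "top" or "wrist"; returns a dict with "pixels" (400x640x3 uint8, blue, green, red), "range_z" (400x640 float32, m along the optical axis (not along the pixel's ray), 0 where there is no reading), "fx", "fy", "cx", "cy" (pixels), "dist_coeffs" ([k1, k2, p1, p2, k3] as OpenCV has them; the pictures are not rectified), "view" (4x4, takes a point from world to camera coordinates). Camera axes: x right, y down, z forward; pixel columns grow to the right and rows downward; lengths in m; the calibration is good to about 2 mm. A picture is of the moment at which its call begins.
- ticket.hand_in(): hands the job in; it is judged then, once.
The state is a dict: "time_s": time; "qpos": joint angles; "joint_velocities": joint speeds; "tau": joint torques, N m; "eef_pos": TCP position; "tool_rot": TCP orientation; "wrist_force": force on the tool from outside, world axes, zero at the start; "torque": the same for the moment, N m; "width": finger opening in m; "finger_force": force on a finger pad.
Only numpy, scipy, OpenCV 4.12 (cv2) and the standard library are available. Lean on these libraries where they do the work, as an engineer would, in place of code of your own. Each camera call takes 0.05 s, during which the arm holds its last target. There are 200 camera calls.

## Working session

There is one attempt and no reset: what is moved stays moved. The work goes in short steps, Python scripts to look and compute and a tool call to move; the robot and the scene stay as the last step left them, time stands still between calls to the robot, and variables do not carry over. Pictures are saved under pics/ and viewed, at most 10 in all, crops included, and the job is handed in when it is done.

Besides the shell and the picture viewer there is one more tool, called after ">>>" as name(argument=value, ...), one argument or row to a line, values as JSON. play_rows: Moves the arm, as the interface text tells. Its arguments: {"type":"object","properties":{"plan":{"type":"array"},"claw":{"type":"number"},"newtons":{"type":"number"}},"required":["plan"]}

```bash
mkdir -p pics; cat > h.py <<'E'
import numpy as np, cv2, pickle
from rig import read_state, optics, ticket
def grab(n):
    return optics.grab_frame(n)
def K(f): return np.array([[f['fx'],0,f['cx']],[0,f['fy'],f['cy']],[0,0,1.]])
def plane(f,uv,z):
    uv=np.array(uv,float).reshape(-1,1,2)
    n=cv2.undistortPoints(uv,K(f),np.array(f['dist_coeffs'],float)).reshape(-1,2)
    V=np.array(f['view']);R,t=V[:3,:3],V[:3,3]
    d=np.c_[n,np.ones(len(n))]@R; c=-R.T@t
    s=(z-c[2])/d[:,2]
    return c+d*s[:,None]
def cloud(f):
    h,w=f['range_z'].shape
    u,v=np.meshgrid(np.arange(w),np.arange(h))
    uv=np.stack([u,v],-1).reshape(-1,1,2).astype(float)
    n=cv2.undistortPoints(uv,K(f),np.array(f['dist_coeffs'],float)).reshape(-1,2)
    z=f['range_z'].reshape(-1,1)
    V=np.array(f['view']);R,t=V[:3,:3],V[:3,3]
    P=(np.c_[n,np.ones(len(n))]*z-t)@R
    P[z[:,0]<=0]=np.nan
    return P.reshape(h,w,3)
E
python3 - <<'E'
from h import *
for n in("top","side"):
    f=grab(n); cv2.imwrite(f'pics/{n}0.png',f['pixels']); pickle.dump(f,open(f'{n}0.pkl','wb'))
    V=np.array(f['view']); print(n,-V[:3,:3].T@V[:3,3],V[2,:3])
s=read_state();print(s['time_s'],s['eef_pos'],s['tool_rot'],s['wrist_force'])
E
```

```text
top [ 0.38230027 -0.01064908  1.10811455] [ 1.42616845e-01  9.42546048e-04 -9.89777524e-01]
side [ 0.04876472 -1.00989476  0.91754052] [ 0.34010062  0.7188535  -0.60628477]
0.1 [0.24670372 0.51892969 0.23057365] [ 2.20109153e-01  9.75474938e-01 -7.55032650e-04 -1.89999932e-04] [0.18406433 0.71928533 0.16609898]
```

View pics/top0.png

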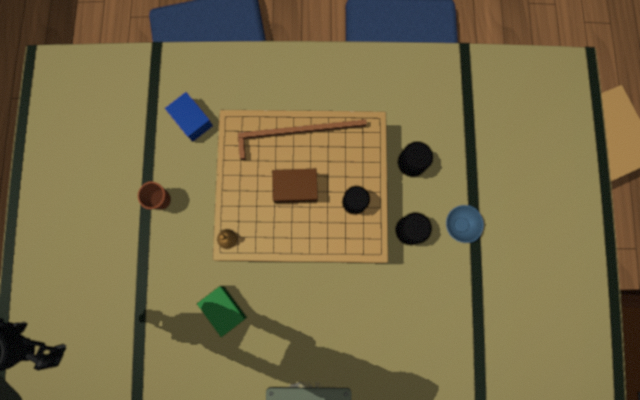

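View pics/side0.png

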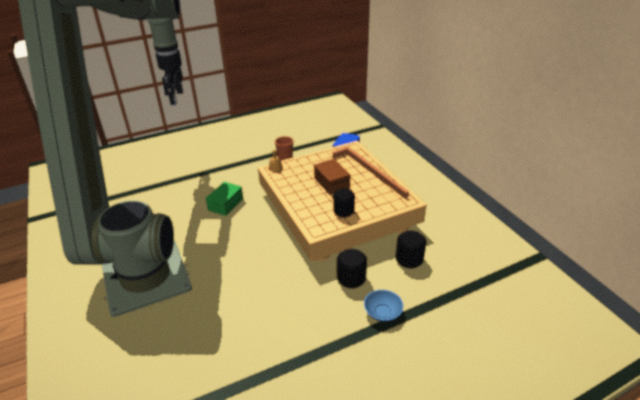

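The top view shows the fence corner near (243,137), the rail to (368,123), the stop to (242,158), the box at (295,185), the caddy on the board at (356,200) and the bell at (227,239). The two black cylinders to the right of the board are larger look-alikes.

```bash
cat > m.py <<'E'
from h import *
def measure(f,roi=(100,270,205,395)):
    P=cloud(f); a,b,c,d=roi
    img=cv2.cvtColor(f['pixels'],cv2.COLOR_BGR2HSV)
    m=np.zeros(P.shape[:2],bool); m[a:b,c:d]=1
    z=P[...,2]
    out={}
    for name,lo,hi in(("rail",.115,.128),("box",.145,.155),("caddy",.157,.167)):
        k=(m&(z>lo)&(z<hi)).astype(np.uint8)
        n,lab,st,ce=cv2.connectedComponentsWithStats(k)
        for i in range(1,n):
            if st[i,4]<12: continue
            cs,_=cv2.findContours((lab==i).astype(np.uint8),cv2.RETR_EXTERNAL,cv2.CHAIN_APPROX_NONE)
            zz={"rail":.122,"box":.15,"caddy":.162}[name]
            w=plane(f,cs[0].reshape(-1,2),zz)[:,:2]
            r=cv2.minAreaRect((w*1000).astype(np.float32))
            print(name,st[i],np.round(ce[i]),'zmed',np.round(np.nanmedian(z[lab==i]),4),'rect',np.round(r[0],1),np.round(r[1],1),round(r[2],2))
            out.setdefault(name,[]).append(lab==i)
    return P,m,out
E
python3 - <<'E'
from m import *
f=pickle.load(open('top0.pkl','rb'))
P,m,o=measure(f)
print('board z',np.nanmedian(P[m][...,2]))
c=cv2.resize(f['pixels'][100:270,205:395],None,fx=4,fy=3.5,interpolation=cv2.INTER_CUBIC)
c=cv2.resize(f['pixels'][105:255,210:390],None,fx=4,fy=4,interpolation=cv2.INTER_CUBIC);cv2.imwrite('pics/c.png',c)
E
```

```text
rail [237 119 130  40 849] [294. 131.] zmed 0.1203 rect [685.4  13.6] [ 63.2 302.5] 6.54
rail [274 201  21   2  24] [285. 202.] zmed 0.1212 rect [537.2  55. ] [ 2.3 45.2] 0.18
rail [300 200  18   2  18] [308. 201.] zmed 0.1239 rect [ 5.386e+02 -5.000e-01] [ 2.2 38.5] 3.59
rail [217 230  17  18 101] [226. 239.] zmed 0.1241 rect [452.9 186.3] [37.  36.1] 46.01
box [ 272  169   46   32 1370] [294. 184.] zmed 0.1485 rect [571.2  30.6] [69.9 99.2] 0.98
box [358 207   9   6  13] [362. 210.] zmed 0.152 rect [ 514.7 -118.5] [ 3.9 20.8] 26.75
caddy [344 187  26  25 470] [356. 199.] zmed 0.1604 rect [ 537.  -105.1] [52.8 54.6] 0.18
caddy [219 234   6   6  25] [221. 237.] zmed 0.1622 rect [454.3 186. ] [10.8 10.9] 0.3
board z 0.09832435094130612
```

View pics/c.png

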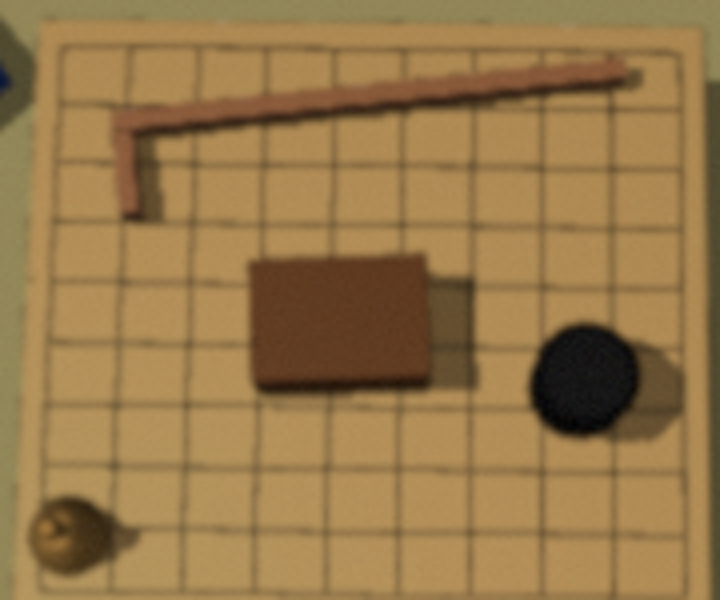

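>>> play_rows(
  plan=[
    [0,0,0,-8],
    [0,0,0,-8],
    [0,0,0,-8],
    [0,0,0,-8],
    [-10,-30,0,0],
    [-15,-40,0,0],
    [-15,-40,0,0],
    [-15,-40,0,0],
    [-15,-40,0,0],
    [-15,-40,0,0],
    [-15,-40,0,0],
    [-15,-40,0,0],
  ],
  claw=0.6,
)

```text
time_s: 1.3
eef_pos: [0.3969, 0.2228, 0.2311]
tool_rot: [-0.057, 0.998, -0.0, -0.0]
wrist_force: [0.7, 0.4, -0.3]
width: 0.0514
finger_force: 0.0
```

```bash
cat > st.py <<'E'
from h import *
from scipy.spatial.transform import Rotation as Rn
O=np.array([688.5,153.9]);psi=np.radians(6.54)
ex=np.array([np.cos(psi),np.sin(psi)]);ey=np.array([-ex[1],ex[0]])
def F(p): d=np.asarray(p)[:2]-O; return np.array([d@ex,d@ey])
def st():
    s=read_state();p=np.array(s['eef_pos'])*1000
    X=Rn.from_quat(s['tool_rot']).as_matrix()
    print('t',s['time_s'],'fence xy',F(p).round(1),'z',p[2].round(1),'tool x yaw rel fence',np.round(np.degrees(np.arctan2(X[1,0],X[0,0]))-6.54,2),'F',np.round(s['wrist_force'],1),'w',s['width'],'q',np.round(s['qpos'],2))
if __name__=='__main__': st()
E
python3 st.py
```

```text
t 1.3 fence xy [-281.9  101.7] z 231.1 tool x yaw rel fence -179.95 F [ 0.7  0.4 -0.3] w 0.05138251048880295 q [ 0.49  0.13  1.82  0.    1.19 -1.2 ]
```

>>> play_rows(
  plan=[
    [-13,-35,0,0],
    [-13,-35,0,0],
    [-13,-35,0,0],
    [-13,-35,0,0],
    [-13,-35,0,0],
    [-13,-32,0,0],
    [0,0,0,0],
    [0,0,0,0],
  ],
)

```text
time_s: 2.1
eef_pos: [0.4976, 0.0274, 0.2308]
tool_rot: [-0.056, 0.998, 0.0, -0.001]
wrist_force: [0.4, 0.0, 0.0]
width: 0.0514
finger_force: 0.0
```

```bash
python3 st.py; python3 - <<'E'
from h import *
f=grab('wrist');cv2.imwrite('pics/w1.png',f['pixels']);pickle.dump(f,open('w1.pkl','wb'))
E
```

```text
t 2.1 fence xy [-204.1 -103.9] z 230.8 tool x yaw rel fence -180.07 F [0.4 0.  0. ] w 0.05137382705339566 q [ 0.03  0.2   1.73  0.    1.21 -1.65]
```

View pics/w1.png

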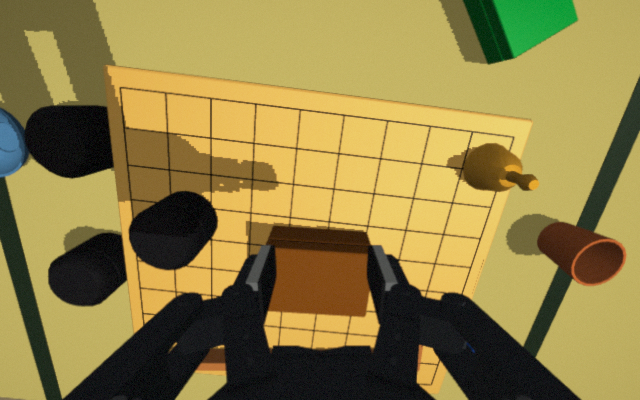

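The wrist view shows the box between and beyond the fingertips (near top edge at row ~245) and the caddy at (175,230). The bell at (493,167) is well away. I'll descend on the robot's side of the box.

>>> play_rows(
  plan=[
    [0,-5,30,0],
    [0,0,30,0],
    [0,0,30,0],
    [0,0,20,0],
    [0,0,13,0],
    [0,0,0,0],
    [-10,0,0,0],
    [-10,0,0,0],
    [-8,0,0,0],
    [-8,0,0,0],
    [0,0,0,0],
  ],
)

```text
time_s: 3.25
eef_pos: [0.5357, 0.0271, 0.1086]
tool_rot: [-0.057, 0.998, 0.0, 0.001]
wrist_force: [-0.1, -0.4, -0.5]
width: 0.051
finger_force: 0.0
```

```bash
python3 st.py; python3 - <<'E'
from m import *
f=grab('top');measure(f)
E
```

```text
t 3.25 fence xy [-166.3 -108.6] z 108.6 tool x yaw rel fence -179.97 F [-0.1 -0.4 -0.5] w 0.051031516811563975 q [ 0.03  0.37  1.83  0.    0.94 -1.66]
rail [237 119 130  40 843] [293. 131.] zmed 0.1204 rect [685.4  13.6] [ 63.2 302.5] 6.54
rail [343 206  15   9  19] [349. 211.] zmed 0.1192 rect [515.2 -92.3] [36.3  7.1] 60.06
rail [217 230  18  18  95] [227. 239.] zmed 0.1238 rect [452.2 185.3] [34.8 39.5] 41.42
box [315 176   1  15  15] [315. 183.] zmed 0.1485 rect [574.4 -14.9] [31.5  0. ] 0.14
box [343 200   7  10  13] [345. 205.] zmed 0.1524 rect [525.4 -81.2] [23.8  4.3] 33.17
box [350 210  13   3  17] [356. 211.] zmed 0.1513 rect [ 512.2 -104.8] [ 4.4 26.3] 0.18
caddy [344 186  26  26 458] [356. 198.] zmed 0.1604 rect [ 539.2 -104. ] [52.9 52.9] 25.62
caddy [274 203   8   6  16] [277. 205.] zmed 0.1638 rect [522.9  66. ] [18.4  5.7] 66.89
caddy [219 234   6   7  29] [221. 237.] zmed 0.1618 rect [453.2 187. ] [12.3 10.9] 20.09
```

>>> play_rows(
  plan=[
    [-6,0,0,0],
    [-8,0,0,0],
    [-8,0,0,0],
    [-8,0,0,0],
    [-8,0,0,0],
    [-8,0,0,0],
    [-8,0,0,0],
    [-8,0,0,0],
    [-6,0,0,0],
    [-5,0,0,0],
    [0,0,0,0],
  ],
)

```text
time_s: 4.4
eef_pos: [0.6079, 0.0354, 0.1083]
tool_rot: [-0.057, 0.998, 0.0, 0.001]
wrist_force: [-0.1, -0.1, 0.8]
width: 0.051
finger_force: 0.0
```

```bash
python3 st.py; python3 - <<'E'
from h import *
f=grab('side');cv2.imwrite('pics/s2.png',cv2.resize(f['pixels'][110:270,240:450],None,fx=3.5,fy=3.5,interpolation=cv2.INTER_CUBIC))
E
```

```text
t 4.4 fence xy [ -93.6 -108.5] z 108.3 tool x yaw rel fence -179.97 F [-0.1 -0.1  0.8] w 0.05099925555071053 q [ 0.04  0.47  1.66  0.    1.01 -1.65]
```

View pics/s2.png

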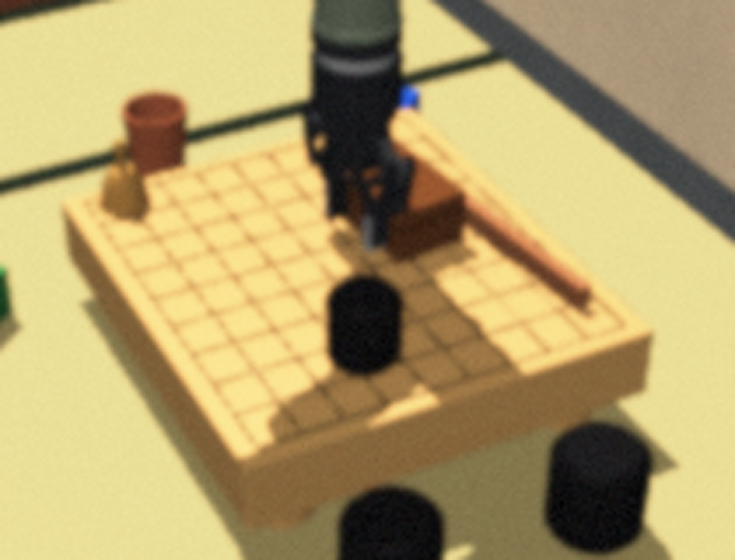

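The box is being pushed squarely and is about a centimetre short of the rail. I'll continue slowly.

>>> play_rows(
  plan=[
    [-4,0,0,0],
    [-4,0,0,0],
    [-3,0,0,0],
    [-2,0,0,0],
    [0,0,0,0],
  ],
)

```text
time_s: 4.95
eef_pos: [0.62, 0.0369, 0.1084]
tool_rot: [-0.057, 0.998, 0.0, 0.0]
wrist_force: [-1.2, 1.0, 0.7]
width: 0.0514
finger_force: 0.7
```

>>> play_rows(
  plan=[
    [-2,0,0,0],
    [0,0,0,0],
  ],
)

```text
time_s: 5.15
eef_pos: [0.6218, 0.0371, 0.1084]
tool_rot: [-0.057, 0.998, 0.0, 0.0]
wrist_force: [-1.8, -0.5, 1.8]
width: 0.0512
finger_force: 1.0
```

>>> play_rows(
  plan=[
    [-2,0,0,0],
    [0,0,0,0],
  ],
)

```text
time_s: 5.35
eef_pos: [0.6219, 0.0371, 0.1083]
tool_rot: [-0.057, 0.998, 0.0, -0.002]
wrist_force: [-6.9, -0.5, 3.9]
width: 0.0515
finger_force: 3.5
```

>>> play_rows(
  plan=[
    [-2,0,0,0],
    [0,0,0,0],
  ],
)

```text
time_s: 5.55
eef_pos: [0.6218, 0.0372, 0.1084]
tool_rot: [-0.057, 0.998, 0.0, -0.004]
wrist_force: [-12.2, -2.3, 8.0]
width: 0.0515
finger_force: 6.2
```

>>> play_rows(
  plan=[
    [10,0,0,0],
    [15,0,-10,0],
    [5,0,-35,0],
    [0,0,-35,0],
    [-17,-22,0,0],
    [-17,-22,0,0],
    [-17,-22,0,0],
    [-17,-20,0,0],
    [0,0,0,0],
  ],
  claw=0.25,
)

```text
time_s: 6.45
eef_pos: [0.6757, -0.0459, 0.1877]
tool_rot: [-0.056, 0.998, -0.001, 0.002]
wrist_force: [-0.0, -0.3, -0.3]
width: 0.0212
finger_force: 0.0
```

>>> play_rows(
  plan=[
    [0,0,0,8.2],
    [0,0,0,8.2],
    [0,0,0,8.2],
    [0,0,0,8.2],
    [0,0,0,8.2],
    [0,0,0,8.2],
    [0,0,0,8.2],
    [0,0,0,8.2],
    [0,0,0,8.2],
    [0,0,0,8.2],
    [0,0,0,8],
    [0,0,0,0],
  ],
)

```text
time_s: 7.65
eef_pos: [0.6731, -0.043, 0.1883]
tool_rot: [0.665, 0.747, 0.0, 0.0]
wrist_force: [0.5, -0.1, 0.7]
width: 0.0213
finger_force: 0.0
```

```bash
python3 st.py; python3 - <<'E'
from m import *
f=grab('top');measure(f)
f=grab('side');cv2.imwrite('pics/s3.png',cv2.resize(f['pixels'][110:270,240:450],None,fx=3.5,fy=3.5,interpolation=cv2.INTER_CUBIC))
E
```

```text
t 7.65 fence xy [ -37.7 -193.9] z 188.3 tool x yaw rel fence 90.07 F [ 0.5 -0.1  0.7] w 0.021347332869684828 q [-0.08  0.5   1.38  0.    1.26 -0.2 ]
rail [347 120  13   7  63] [354. 123.] zmed 0.1203 rect [ 722.2 -103.2] [13.5 30.3] 10.15
rail [304 125  15   6  45] [312. 127.] zmed 0.1209 rect [711.3  -5.4] [12.1 32.5] 0.17
rail [237 128  50  31 305] [249. 139.] zmed 0.1205 rect [674.6 106.6] [ 63.1 115. ] 6.16
rail [270 161  14   3  23] [277. 162.] zmed 0.1224 rect [628.8  73.4] [ 4.7 29.8] 0.12
rail [217 230  17  18 102] [227. 239.] zmed 0.1241 rect [453.  186.3] [38.2 36.1] 1.57
box [303 126   7   6  31] [306. 129.] zmed 0.1489 rect [699.6   5.7] [11.7 13.5] 0.16
box [266 129  21  32 556] [276. 144.] zmed 0.1486 rect [662.3  72.6] [71.6 45.1] 1.19
caddy [219 234   6   7  27] [221. 237.] zmed 0.1616 rect [453.2 185.9] [10.8 10.6] 46.12
```

View pics/s3.png

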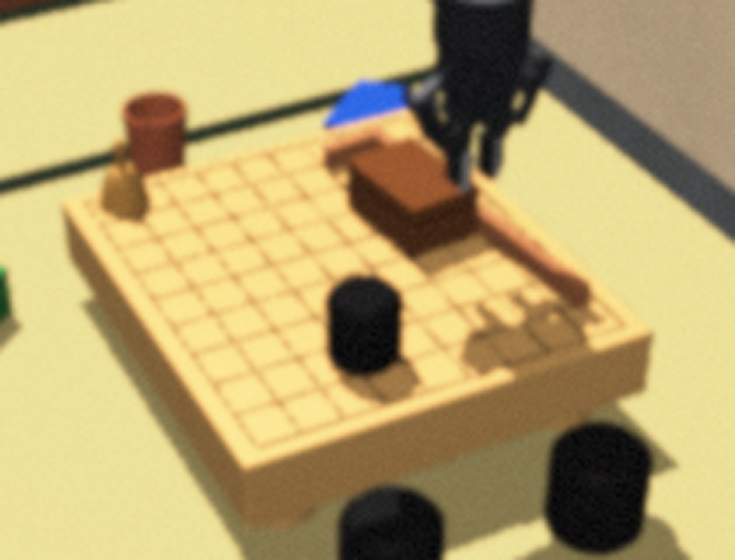

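The box lies flat on the rail, its end about 60 mm from the stop. I'll descend behind its free end and push along the rail.

>>> play_rows(
  plan=[
    [0,0,30,0],
    [0,0,30,0],
    [0,0,20,0],
    [0,0,0,0],
    [8,0,0,0],
    [8,0,0,0],
    [8,0,0,0],
    [8,0,0,0],
    [8,0,0,0],
    [8,0,0,0],
    [8,0,0,0],
    [0,0,0,0],
  ],
)

```text
time_s: 8.95
eef_pos: [0.6666, 0.0137, 0.1084]
tool_rot: [0.665, 0.747, 0.001, -0.0]
wrist_force: [0.2, 1.1, 0.6]
width: 0.0211
finger_force: 0.0
```

>>> play_rows(
  plan=[
    [6,0,0,0],
    [5,0,0,0],
    [4,0,0,0],
    [3,0,0,0],
    [0,0,0,0],
  ],
)

```text
time_s: 9.45
eef_pos: [0.6646, 0.0306, 0.1083]
tool_rot: [0.665, 0.747, 0.0, -0.0]
wrist_force: [-0.2, -0.4, 2.7]
width: 0.0212
finger_force: 0.0
```

```bash
python3 st.py
```

```text
t 9.45 fence xy [ -37.8 -119.8] z 108.3 tool x yaw rel fence 90.04 F [-0.2 -0.4  2.7] w 0.02124252701749629 q [ 0.03  0.55  1.51  0.    1.08 -0.09]
```

>>> play_rows(
  plan=[
    [3,0,0,0],
    [3,0,0,0],
    [2,0,0,0],
    [0,0,0,0],
  ],
)

```text
time_s: 9.85
eef_pos: [0.6637, 0.0383, 0.1084]
tool_rot: [0.665, 0.747, 0.0, -0.0]
wrist_force: [0.2, -1.2, 2.0]
width: 0.0216
finger_force: 0.0
```

>>> play_rows(
  plan=[
    [2,0,0,0],
    [1,0,0,0],
    [0,0,0,0],
  ],
)

```text
time_s: 10.15
eef_pos: [0.6634, 0.0387, 0.1084]
tool_rot: [0.665, 0.746, -0.001, 0.001]
wrist_force: [0.3, -9.9, 2.5]
width: 0.0209
finger_force: 0.0
```

>>> play_rows(
  plan=[
    [-8,0,0,0],
    [-10,0,-10,0],
    [0,0,-35,0],
    [0,0,-35,0],
    [-19,-36,0,0],
    [-19,-36,0,0],
    [-19,-36,0,0],
    [-19,-36,0,0],
    [-19,-36,0,0],
    [-17,-34,0,0],
    [0,0,0,-8.2],
    [0,0,0,-8.2],
  ],
  claw=0.47,
)

```text
time_s: 11.35
eef_pos: [0.4649, -0.1134, 0.1892]
tool_rot: [0.551, 0.835, 0.001, 0.0]
wrist_force: [-0.2, 0.1, 0.0]
width: 0.04
finger_force: 0.0
```

>>> play_rows(
  plan=[
    [0,0,0,-8.2],
    [0,0,0,-8.2],
    [0,0,0,-8.2],
    [0,0,0,-8.2],
    [0,0,0,-8.2],
    [0,0,0,-8.2],
    [0,0,0,-8.2],
    [0,0,0,-8.2],
    [0,0,0,-8],
    [0,0,0,0],
  ],
)

```text
time_s: 12.35
eef_pos: [0.4658, -0.1127, 0.1888]
tool_rot: [-0.057, 0.998, 0.0, 0.0]
wrist_force: [0.2, -0.0, 0.2]
width: 0.04
finger_force: 0.0
```

```bash
python3 st.py; python3 - <<'E'
from m import *
f=grab('top');measure(f)
from st import F
print('boxhome world',688.5,F([537,-105]))
cv2.imwrite('pics/t4.png',cv2.resize(f['pixels'][105:255,210:390],None,fx=4,fy=4,interpolation=cv2.INTER_CUBIC))
E
```

```text
t 12.35 fence xy [-251.6 -239.5] z 188.8 tool x yaw rel fence -180.0 F [ 0.2 -0.   0.2] w 0.04003537185107893 q [-0.26  0.2   1.84  0.    1.1  -1.95]
rail [248 119 119  14 526] [318. 126.] zmed 0.1205 rect [710.4   3.1] [ 14.9 275.9] 6.32
rail [237 132  10  27 108] [240. 144.] zmed 0.1208 rect [670.  159.4] [20.5 63.4] 83.11
rail [245 159  44   9  70] [267. 164.] zmed 0.1219 rect [624.2  95.8] [ 7.9 99.8] 8.96
rail [217 230  18  18 108] [227. 239.] zmed 0.1238 rect [453.5 185.7] [37.  37.7] 45.95
box [ 241  129   47   35 1320] [264. 146.] zmed 0.1486 rect [657.9  99.9] [ 71. 100.] 6.59
caddy [344 190   5  10  22] [346. 194.] zmed 0.1594 rect [547.3 -81.8] [ 6.2 21. ] 71.4
caddy [219 234   6   6  28] [221. 237.] zmed 0.1619 rect [454.3 186. ] [10.9 10.8] 1.72
boxhome world 688.5 [-180.00201562 -239.95985992]
```

View pics/t4.png

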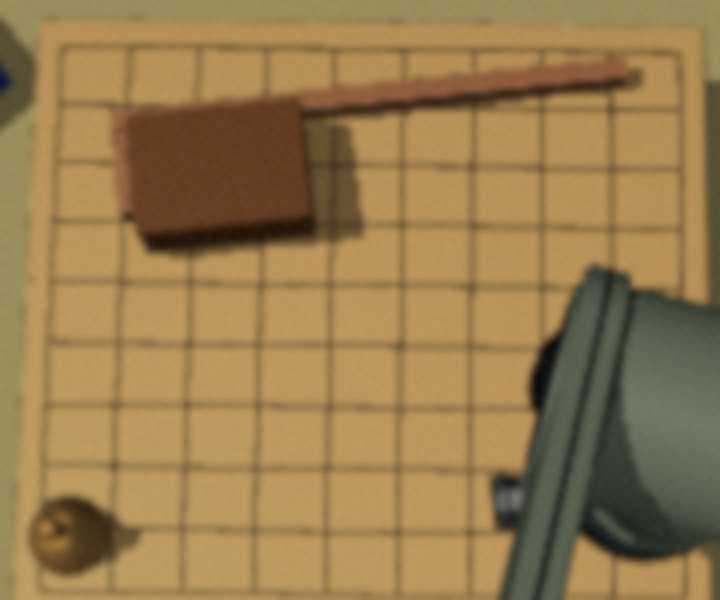

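The box is home: its centre is within 2 mm and its yaw within 0.1° of the fence. The caddy comes next. I'll straddle it with the open fingers and push it to the rail.

>>> play_rows(
  plan=[
    [0,0,30,0],
    [0,0,30,0],
    [0,0,20,0],
    [0,0,0,0],
    [-10,0,0,0],
    [-10,0,0,0],
    [-8,0,0,0],
    [-8,0,0,0],
    [-8,0,0,0],
    [-8,0,0,0],
    [-8,0,0,0],
    [-8,0,0,0],
  ],
)

```text
time_s: 13.6
eef_pos: [0.5337, -0.1049, 0.1083]
tool_rot: [-0.057, 0.998, 0.0, -0.0]
wrist_force: [-3.0, 0.2, 2.0]
width: 0.0399
finger_force: 0.0
```

>>> play_rows(
  plan=[
    [-8,0,0,0],
    [-8,0,0,0],
    [-8,0,0,0],
    [-8,0,0,0],
    [-8,0,0,0],
    [-8,0,0,0],
    [-8,0,0,0],
    [-8,0,0,0],
    [-8,0,0,0],
    [-8,0,0,0],
    [-8,0,0,0],
    [0,0,0,0],
  ],
)

```text
time_s: 14.8
eef_pos: [0.6222, -0.0948, 0.1082]
tool_rot: [-0.057, 0.998, -0.0, 0.001]
wrist_force: [1.0, -0.5, 0.2]
width: 0.0402
finger_force: 0.0
```

```bash
python3 st.py;  python3 - <<'E'
from m import *
f=grab('side');P=cloud(f)
g=cv2.cvtColor(f['pixels'],cv2.COLOR_BGR2GRAY)
cv2.imwrite('pics/s5.png',cv2.resize(f['pixels'][110:270,240:450],None,fx=3.5,fy=3.5,interpolation=cv2.INTER_CUBIC))
E
```

```text
t 14.8 fence xy [ -94.2 -239.5] z 108.2 tool x yaw rel fence -179.96 F [ 1.  -0.5  0.2] w 0.04015831865571947 q [-0.17  0.5   1.61  0.    1.04 -1.86]
```

View pics/s5.png

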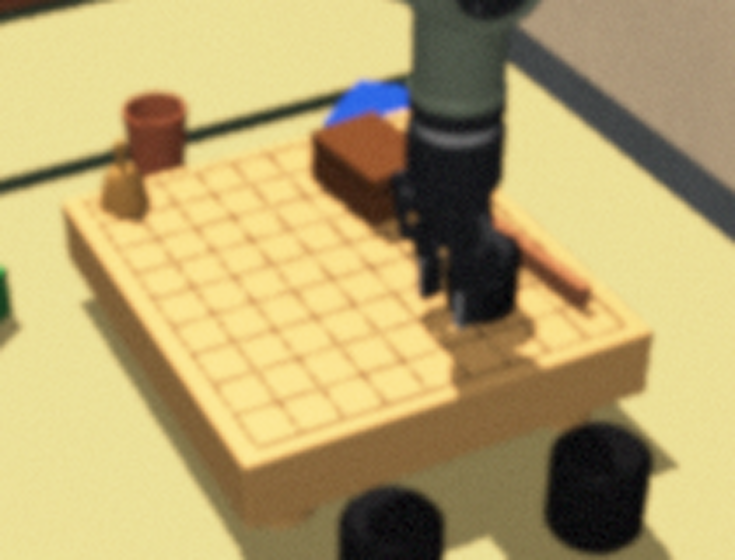

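The caddy is upright, nested against the fingers, with about 30 mm left to the rail.

>>> play_rows(
  plan=[
    [-7,0,0,0],
    [-7,0,0,0],
    [-5,0,0,0],
    [-4,0,0,0],
    [-3,0,0,0],
    [0,0,0,0],
  ],
)

```text
time_s: 15.45
eef_pos: [0.6469, -0.0919, 0.1082]
tool_rot: [-0.057, 0.998, 0.0, 0.0]
wrist_force: [-1.2, -0.0, -0.4]
width: 0.0402
finger_force: 0.0
```

>>> play_rows(
  plan=[
    [-2,0,0,0],
    [-2,0,0,0],
    [0,0,0,0],
  ],
)

```text
time_s: 15.75
eef_pos: [0.6507, -0.0915, 0.1083]
tool_rot: [-0.057, 0.998, 0.0, 0.0]
wrist_force: [-0.9, 0.2, -0.1]
width: 0.0403
finger_force: 0.0
```

>>> play_rows(
  plan=[
    [-2,0,0,0],
    [-1,0,0,0],
    [0,0,0,0],
  ],
)

```text
time_s: 16.05
eef_pos: [0.6536, -0.0912, 0.1083]
tool_rot: [-0.057, 0.998, 0.0, 0.0]
wrist_force: [-1.4, 0.5, 0.1]
width: 0.0398
finger_force: 0.0
```

>>> play_rows(
  plan=[
    [-2,0,0,0],
    [0,0,0,0],
  ],
)

```text
time_s: 16.25
eef_pos: [0.6544, -0.091, 0.1083]
tool_rot: [-0.057, 0.998, 0.0, -0.001]
wrist_force: [-5.0, -0.6, 1.9]
width: 0.0403
finger_force: 0.3
```

>>> play_rows(
  plan=[
    [10,0,0,0],
    [20,0,0,0],
    [0,0,-30,0],
    [0,0,-50,0],
    [-10,-33,0,0],
    [-24,-33,0,0],
    [-24,0,0,0],
    [0,0,0,8.2],
    [0,0,0,8.2],
    [0,0,0,8.2],
    [0,0,0,8.2],
    [0,0,0,8.2],
  ],
  claw=0.29,
)

```text
time_s: 17.45
eef_pos: [0.6911, -0.1533, 0.1882]
tool_rot: [0.299, 0.954, 0.0, 0.001]
wrist_force: [0.5, -0.4, 0.6]
width: 0.0248
finger_force: 0.0
```

>>> play_rows(
  plan=[
    [0,0,0,8.2],
    [0,0,0,8.2],
    [0,0,0,8.2],
    [0,0,0,8.2],
    [0,0,0,8.2],
    [0,0,0,8],
    [0,0,0,0],
  ],
)

```text
time_s: 18.15
eef_pos: [0.691, -0.1533, 0.1883]
tool_rot: [0.665, 0.747, 0.0, 0.0]
wrist_force: [-0.5, 0.1, 0.8]
width: 0.0247
finger_force: 0.0
```

```bash
python3 st.py;  python3 - <<'E'
from m import *
f=grab('top');measure(f)
f=grab('side')
cv2.imwrite('pics/s6.png',cv2.resize(f['pixels'][110:270,240:450],None,fx=3.5,fy=3.5,interpolation=cv2.INTER_CUBIC))
E
```

```text
t 18.15 fence xy [ -32.5 -305.5] z 188.3 tool x yaw rel fence 90.05 F [-0.5  0.1  0.8] w 0.024736378308562602 q [-0.23  0.56  1.29  0.    1.3  -0.35]
rail [345 120  13   4  23] [353. 121.] zmed 0.1207 rect [726.2 -98.5] [ 7.3 28. ] 0.34
rail [237 122 106  37 475] [289. 131.] zmed 0.1206 rect [682.5  41.6] [ 62.7 246.2] 6.54
rail [335 143  16   9  30] [342. 149.] zmed 0.1207 rect [661.8 -76.2] [38.2  9.2] 64.39
rail [245 159  44   8  73] [267. 164.] zmed 0.1216 rect [624.8  95.9] [ 7.  99.8] 8.86
rail [217 230  18  18 101] [227. 239.] zmed 0.1236 rect [452.4 184.6] [37.  37.7] 45.99
box [ 241  129   47   35 1322] [264. 146.] zmed 0.1486 rect [657.9 100. ] [70.8 99.8] 6.4
box [335 135  17  13  39] [341. 143.] zmed 0.1524 rect [666.3 -74.2] [45.2 14.8] 53.51
caddy [336 122  21  25 345] [346. 133.] zmed 0.1605 rect [685.8 -81.6] [40.4 56.7] 75.81
caddy [219 234   6   7  28] [221. 237.] zmed 0.1616 rect [453.8 186.5] [12.4 10.5] 46.19
```

View pics/s6.png

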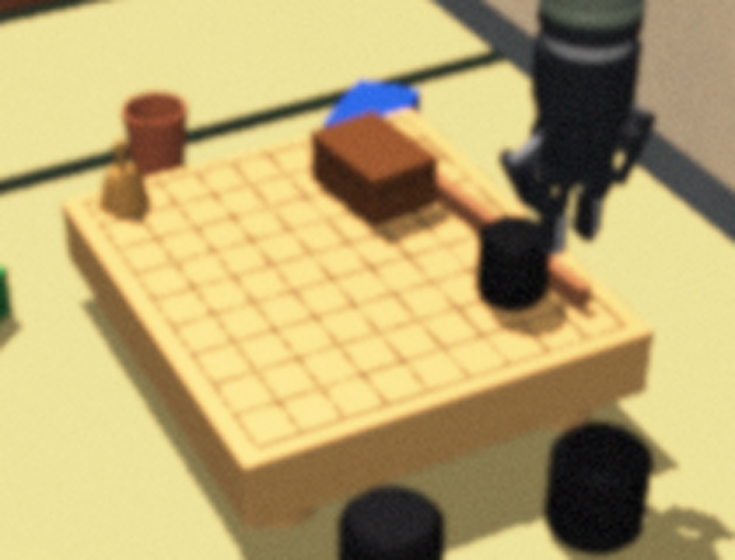

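The caddy stands at the rail and the fingers are behind it. I'll narrow them, shift slightly towards the rail so it keeps contact, descend and push along the rail.

>>> play_rows(
  plan=[
    [0,4.5,30,0],
    [0,0,30,0],
    [0,0,20,0],
    [0,0,0,0],
    [8,0,0,0],
    [8,0,0,0],
    [8,0,0,0],
    [8,0,0,0],
    [8,0,0,0],
    [8,0,0,0],
    [8,0,0,0],
    [8,0,0,0],
  ],
  claw=0.18,
)

```text
time_s: 19.45
eef_pos: [0.6879, -0.0886, 0.1083]
tool_rot: [0.665, 0.747, 0.0, 0.0]
wrist_force: [0.3, -2.1, -0.3]
width: 0.0152
finger_force: 0.0
```

>>> play_rows(
  plan=[
    [8,0,0,0],
    [8,0,0,0],
    [8,0,0,0],
    [8,0,0,0],
    [8,0,0,0],
    [8,0,0,0],
    [6,0,0,0],
    [5,0,0,0],
    [0,0,0,0],
  ],
)

```text
time_s: 20.35
eef_pos: [0.6812, -0.0296, 0.1083]
tool_rot: [0.665, 0.747, 0.0, -0.0]
wrist_force: [0.7, -0.7, 0.2]
width: 0.0158
finger_force: 0.0
```

```bash
python3 st.py
```

```text
t 20.35 fence xy [ -28.2 -181.5] z 108.3 tool x yaw rel fence 90.07 F [ 0.7 -0.7  0.2] w 0.015804285274862058 q [-0.06  0.57  1.47  0.    1.1  -0.18]
```

>>> play_rows(
  plan=[
    [3,0,0,0],
    [3,0,0,0],
    [2,0,0,0],
    [0,0,0,0],
  ],
)

```text
time_s: 20.75
eef_pos: [0.6802, -0.0224, 0.1083]
tool_rot: [0.665, 0.747, 0.0, -0.0]
wrist_force: [0.8, -1.3, 0.4]
width: 0.0152
finger_force: 0.0
```

>>> play_rows(
  plan=[
    [2,0,0,0],
    [1,0,0,0],
    [0,0,0,0],
  ],
)

```text
time_s: 21.05
eef_pos: [0.6799, -0.0195, 0.1083]
tool_rot: [0.665, 0.747, 0.0, -0.0]
wrist_force: [-1.4, -1.1, -1.2]
width: 0.0154
finger_force: 0.0
```

>>> play_rows(
  plan=[
    [1,0,0,0],
    [1,0,0,0],
    [0,0,0,0],
  ],
)

```text
time_s: 21.35
eef_pos: [0.6798, -0.018, 0.1083]
tool_rot: [0.665, 0.747, -0.0, 0.0]
wrist_force: [0.8, -2.5, -0.3]
width: 0.0151
finger_force: 0.0
```

>>> play_rows(
  plan=[
    [1,0,0,0],
    [0,0,0,0],
  ],
)

```text
time_s: 21.55
eef_pos: [0.6798, -0.0179, 0.1085]
tool_rot: [0.665, 0.747, -0.001, 0.001]
wrist_force: [-0.1, -6.6, 0.2]
width: 0.0153
finger_force: 0.0
```

>>> play_rows(
  plan=[
    [-8,0,0,0],
    [-15,0,0,0],
    [-5,0,-30,0],
    [0,0,-50,0],
    [0,0,-30,0],
    [-15,-40,0,0],
    [-20,-45,0,0],
    [-20,-45,0,0],
    [-20,-45,0,0],
    [-20,-30,0,0],
    [0,0,0,0],
    [0,0,0,0],
  ],
)

```text
time_s: 22.75
eef_pos: [0.49, -0.1631, 0.2188]
tool_rot: [0.666, 0.746, 0.001, 0.0]
wrist_force: [0.2, 0.1, 0.1]
width: 0.0154
finger_force: 0.0
```

```bash
python3 st.py;  python3 - <<'E'
from m import *
from st import F,O,ex,ey
f=grab('top');measure(f)
print('homes',O-35*ex-50*ey,O-30*ex-130*ey)
a=cv2.resize(f['pixels'][105:255,210:390],None,fx=4,fy=4,interpolation=cv2.INTER_CUBIC)
cv2.imwrite('pics/t7.png',a)
E
```

```text
t 22.75 fence xy [-233.4 -292.3] z 218.8 tool x yaw rel fence 89.91 F [0.2 0.1 0.1] w 0.015389862590429206 q [-0.34  0.24  1.72  0.    1.19 -0.46]
rail [302 119  65  12 346] [336. 125.] zmed 0.1206 rect [717.5 -59.6] [ 14.3 149.8] 6.42
rail [276 127  19   6  50] [285. 129.] zmed 0.1202 rect [706.3  54.9] [12.1 41.8] 0.1
rail [237 129  38  30 158] [246. 140.] zmed 0.1208 rect [673.2 120.6] [62.9 86.9] 6.03
rail [292 148  20   9  33] [301. 154.] zmed 0.1224 rect [649.5  14.7] [13.5 45.9] 15.36
rail [245 160  44   8  78] [267. 164.] zmed 0.1226 rect [624.5  96. ] [ 6.2 99.5] 6.9
rail [217 230  18  18  96] [227. 239.] zmed 0.124 rect [453.5 185.7] [37.  37.7] 45.95
box [ 241  130   47   35 1338] [264. 146.] zmed 0.1486 rect [658.   98.8] [ 71.  102.4] 6.58
box [303 145   9   7  18] [307. 148.] zmed 0.1529 rect [653.5   1.9] [ 5.8 21.2] 36.64
box [288 147  15   7  26] [295. 150.] zmed 0.1524 rect [648.7  30.5] [33.3  8.4] 75.69
caddy [287 127  25  25 440] [299. 138.] zmed 0.1602 rect [671.5  20.9] [55.2 53.3] 0.22
caddy [219 234   6   7  26] [221. 237.] zmed 0.1625 rect [453.2 185.9] [12.9 10.8] 1.81
homes [659.42260111 100.23898181] [673.50181043  21.32905933]
```

View pics/t7.png

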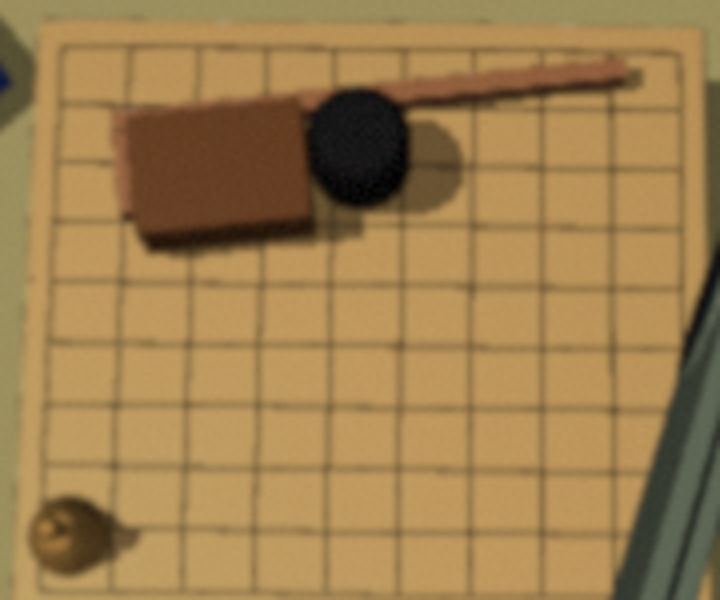

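The caddy at (358,148) stands against the rail and touches the free end of the box. The box is still flush in the corner, the bell has not moved and the arm is clear.

```bash
python3 -c "
from rig import ticket; print(ticket.hand_in())"
```

```text
the job is handed in; nothing more can be done
None
```

The job is handed in: the box is home in the fence corner and the caddy stands against the rail touching the box's free end, both within about 2 mm in the last top view, with the hand clear after 22.8 s.

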